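# Stack the wheel hub parts on the stub axle

### The arm

A 7-joint arm with a two-finger parallel gripper is mounted at the origin on a cart in front of the work surface, level with it; the furniture and walls round the work are solid. World frame = base frame: x ahead of the robot, y to its left, z up, the work surface at z = 0. Lengths are in m, angles in rad, forces in N, time in s.
With the tool pointing down it reaches from about 0.4 to 0.875 m from the base axis. Payload 6.5 kg.
Tool frame: the origin (TCP) lies at the very end of the fingers, on their centre line; the grasp point (between the pads) lies 19 mm behind it; z points along the fingers, y is the line along which they close (so a half turn about z gives the same grasp; the last joint's range is limited). The gripper opens to 88 mm and grips with 3 to 60 N. Pads are 18 mm wide; open, the fingers measure 123 mm over their backs; the gripper's body (75 mm by 187 mm) begins 45 mm behind the grasp point.
Start: joints at [1.21, 0.536, -0.004, 1.538, 0.003, 1.067, -0.071], TCP at [0.189, -0.622, 0.239] pointing down, gripper open.
Joint ranges: [-2.7, 2.7], [-0.37, 2.16], [-1.27, 1.26], [0.24, 2.4], [-1.31, 4.45], [0.19, 1.91], [-2.76, 2.76]. Speed limits (rad/s): [2.39, 2.39, 3.14, 3.14, 3.14, 3.14, 3.14].

### API

Orientations are given as a 3x3 rotation matrix whose columns are the frame's x, y, z axes.
In Python, from rig import read_state, optics, order gives the robot as it stands.
- The arm moves only by the shell command python3 -m crank 'ROWS' [FORCE]. ROWS is JSON, a list of rows, each a list of 7 numbers: the shift along the world's x, y, z in cm, then the turn, a rotation vector about the world's x, y, z in rad, then the opening, from 0 (shut) to 1 (fully open). In form: [[dx, dy, dz, wx, wy, wz, hand], ...]. A call has 1 to 8 rows; each row is the pose to reach, as a shift and turn from the pose commanded when the call began; what a row does not reach only later rows make up. A row lasts 1/12 s, in which the tool goes at most 41.7 mm and 7.16 degrees, less where a joint would pass 70% of its speed; a pose out of reach is approached as far as the arm can. A call with a gripper value outside its range is refused whole. The fingers move at their own pace and stop on an object; FORCE is the grip in N (left out, the last holds). Time passes only in rows, so rows that repeat a pose let the fingers close. It gives the time, the measured TCP pose, the force, the opening and the grip force at its end, in the units of the state.
- read_state(): the state, without advancing time (a new reading comes with each control period).
- optics.grab_frame(name): name is "side" or "top"; returns a dict with "color" (400x640x3 uint8, blue, green, red), "vfov" (degrees; the focal length in pixels is half the picture's height over the tangent of half this angle, whatever the lens; pixels are square), "cx", "cy" (the principal point, pixels), "k1" (the pictures are not rectified: a ray, as slopes to the right and down, at radius r is drawn at 1 + k1 r^2 times it, then the intrinsics apply), "origin" and "rotation" of the camera in the world. Camera axes: x right, y down, z forward; pixel columns grow to the right and rows downward; lengths in m; the calibration is good to about 2 mm. A picture is of the moment at which its call begins. There is no depth.
- order.close_job(): hands the job in; it is judged then, once.
The state is a dict: "t": time; "joint_positions": joint angles; "qd": joint speeds; "joint_efforts": joint torques, N m; "tcp_pos": TCP position; "orientation": TCP orientation; "force": force on the tool from outside, world axes, zero at the start; "moment": the same for the moment, N m; "width": opening from 0.0 (shut) to 1.0 (fully open); "finger_force": force on a finger pad.
Only numpy, scipy, OpenCV 4.12 (cv2) and the standard library are available. Lean on these libraries where they do the work, as an engineer would, in place of code of your own. Each camera call takes 0.05 s, during which the arm holds its last target. There are 200 camera calls.

### The job

Stack the hub parts on the upright stub axle of the round grey stand, in this order from the bottom: the toothed sprocket, the plain spacer sleeve, the larger of the two sealed bearings, and the slotted ring nut on top. Each must have the axle through its bore and lie flat on the one below. Leave the small bearing and the other loose things where they lie.

Things in the scene. Friction and masses are not known exactly. Their poses are not given: they have to be found in the camera images.
- stand: assembly stand, screwed to the bench: round grey foot 100 mm across and 12 mm thick, with an upright steel stub axle 14 mm in diameter in its centre that stands 50 mm above the top of the foot (its tip is 62 mm above the bench); the top 10 mm of the axle taper to 4 mm diameter. Origin: centre of the foot's underside, on the axle's axis, z up.
- sprocket: steel chain sprocket lying flat: a ring with 16 teeth, 61 mm over the teeth, 10 mm thick, bore 21 mm right through. Its origin is the centre of its underside, z up. May be gripped at any angle. Goes first, on the foot.
- spacer: plain aluminium sleeve standing on end: outside 32 mm, 18 mm tall, bore 21 mm right through. Its origin is the centre of its underside, z up. Goes second.
- bearing: the larger ball bearing, steel with a black seal ring on its top, lying flat: outside 50 mm, 14 mm thick, bore 21 mm right through. Its origin is the centre of its underside, z up. Goes third.
- ring_nut: slotted ring nut of dark steel, lying flat: 43 mm across its four lugs (37 mm in the narrow slots between them), 12 mm thick, bore 21 mm right through. Its origin is the centre of its underside, z up. The lugs are centred 45 degrees off its x and y axes. Goes last, on top.
- small_bearing: a smaller ball bearing, steel with a black seal ring, outside 34 mm, 10 mm thick, bore 12 mm: does not fit the axle and stays where it lies. Its origin is the centre of its underside, z up.
- spark_plug: spark plug lying on its side, 74 mm long, 23 mm high; bystander. Its length is its own y axis. Its origin is the centre of its underside, z up.
- piston_cap: round metal cap 39 mm across and 34 mm high; bystander. Its origin is the centre of its underside, z up.
- fuel_tap_body: grey casting with an upright stub on a flange, 43 x 67 mm, 55 mm high; bystander. The long side is its own y axis. Its origin is the centre of its underside, z up.
- jet_holder: small copper-coloured pin with a head, lying, 36 mm long and 11 mm high; bystander. Its length is its own y axis. Its origin is the centre of its underside, z up.
There are look-alikes about, which are no part of the job. Leave any brown or yellow look-alike of the sprocket alone.

How it is judged:
At the end, for the whole second after the job is handed in: Sprocket, spacer, large bearing and ring nut are stacked on the stub axle in that order from the bottom, each within 8 mm of the axle's axis, within 4 mm of its height when seated (undersides 12, 22, 40 and 54 mm above the stand's underside), level within 0.12 rad, released and at rest (horizontal distance between each of sprocket, spacer, bearing, ring_nut and stand below 0.008 m and z of sprocket in the frame of stand between 0.008 and 0.016 m and angle between each of sprocket, spacer, bearing, ring_nut's own z axis and vertical below 0.12 rad and linear speed of each of sprocket, spacer, bearing, ring_nut below 0.02 m/s and z of spacer in the frame of stand between 0.018 and 0.026 m and z of bearing in the frame of stand between 0.036 and 0.044 m and z of ring_nut in the frame of stand between 0.05 and 0.058 m); the robot touches nothing.
It fails at once if small bearing is moved more than 30 mm (distance of small_bearing from where it was at the start of the episode above 0.03 m).
It fails at once if spark plug is moved more than 30 mm (distance of spark_plug from where it was at the start of the episode above 0.03 m).
It fails at once if piston cap is moved more than 30 mm (distance of piston_cap from where it was at the start of the episode above 0.03 m).
It fails at once if fuel tap body is moved more than 30 mm (distance of fuel_tap_body from where it was at the start of the episode above 0.03 m).
It fails at once if jet holder is moved more than 30 mm (distance of jet_holder from where it was at the start of the episode above 0.03 m).
It also fails if it takes over 102 s, if anything falls off the work surface, if the arm or the gripper's body presses on something with over 40 N, if the wrist force passes 120 N, or if a joint passes its speed limit or range.

## Working session

There is one attempt and no reset: what is moved stays moved. The work goes in short steps, Python scripts to look and compute and a shell command to move; the robot and the scene stay as the last step left them, time stands still between calls to the robot, and variables do not carry over. Pictures are saved under pics/ and viewed, at most 17 in all, crops included, and the job is handed in when it is done.

```bash
ls; mkdir -p pics
python3 - <<'E'
from rig import read_state, optics
import cv2
s=read_state(); print({k:s[k] for k in('t','tcp_pos','orientation','width','force')})
for n in('side','top'):
    f=optics.grab_frame(n); cv2.imwrite(f'pics/{n}0.png',f['color'])
    print(n,{k:(v.tolist() if hasattr(v,'tolist') else v) for k,v in f.items() if k!='color'})
E
```

```text
pics
{'t': 0.0, 'tcp_pos': array([ 0.1886694 , -0.62139983,  0.23787297]), 'orientation': array([[ 9.56823094e-01,  2.90670211e-01, -6.28290442e-04],
       [ 2.90670850e-01, -9.56821867e-01,  1.54038366e-03],
       [-1.53418390e-04, -1.65650038e-03, -9.99998616e-01]]), 'width': 0.9985811772685927, 'force': array([ 0.40772632, -0.98511271,  0.36862309])}
side {'vfov': 49.78139263040331, 'cx': 321.30144605898886, 'cy': 203.57815832171332, 'k1': -0.1014616994810628, 'origin': [0.13526639166258492, 1.089030812817422, 0.747152761194423], 'rotation': [[-0.9281039396427664, -0.20145134881283863, 0.31311408668577084], [-0.37232035720294004, 0.5003756938804038, -0.7816659878656481], [0.0007929891875332705, -0.8420460314229814, -0.5394050909408957]]}
top {'vfov': 54.75824976630086, 'cx': 312.23161059977826, 'cy': 199.2233612584099, 'k1': -0.02815948704449268, 'origin': [0.3650776156062538, 0.09182026468955135, 0.960727371779763], 'rotation': [[-0.017251951381767158, -0.9812475573001825, 0.19197812757172647], [-0.9998461160772365, 0.01754160000698363, -0.00019087812912359713], [-0.003180304826008328, -0.1919518782445745, -0.981399185907342]]}
```

View pics/top0.png

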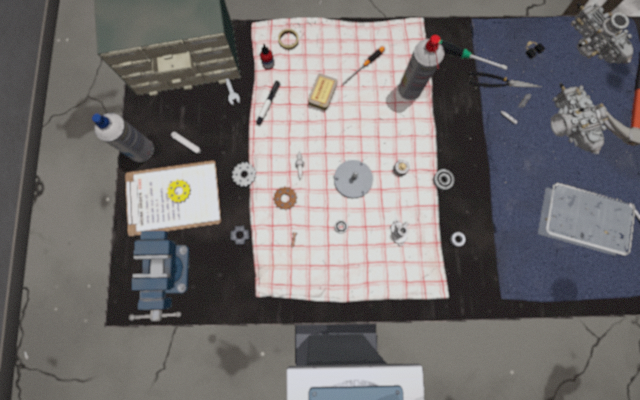

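View pics/side0.png

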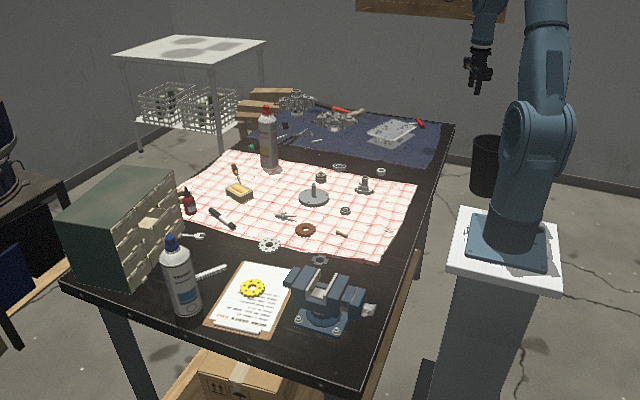

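Top view candidates:
- **Sprocket:** steel-white (244,174), brown (285,198) and yellow (179,191). The steel one fits.
- **Bearing:** (444,179) against the smaller (458,239). The larger one fits.
- **Spacer:** (341,226).
- **Ring nut:** (240,235).
- **Stand:** (353,179).

I'll confirm these in one enlarged montage.

Run:
```python
import cv2,numpy as np
t=cv2.imread('pics/top0.png');s=cv2.imread('pics/side0.png')
P=dict(t=[(244,174),(240,235),(341,226),(444,179),(458,239),(353,179)],s=[(268,244),(319,260),(345,210),(340,167),(381,171),(314,193)])
c=[cv2.resize(im[v-20:v+20,u-20:u+20],(200,200),interpolation=cv2.INTER_CUBIC) for im,k in((t,'t'),(s,'s')) for u,v in P[k]]
cv2.imwrite('pics/m0.png',np.vstack([np.hstack(c[i:i+4]) for i in(0,4,8)]))
```

```text
(no output)
```

View pics/m0.png

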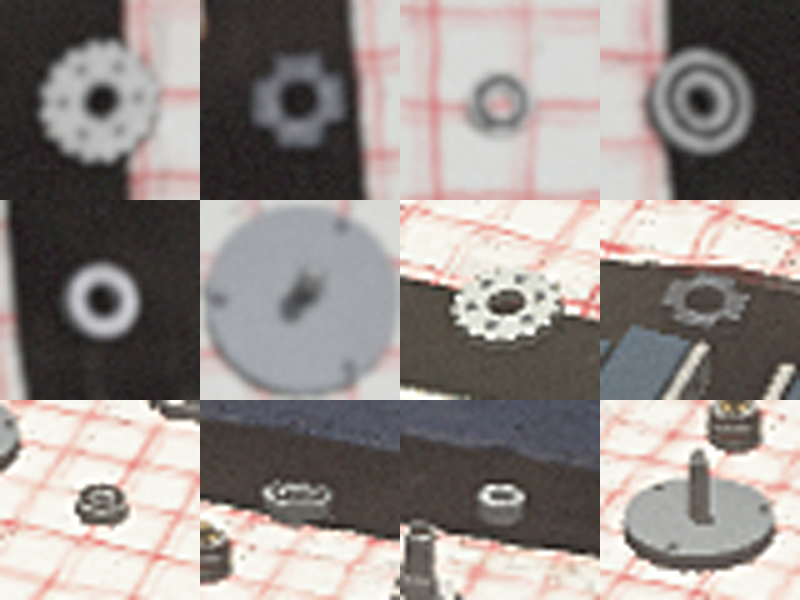

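The montage settles the look-alikes:
- **(458,239), side (381,171):** plain face, wide bore and tall in the side view, so this is the spacer.
- **(341,226), side (345,210):** low, with a black seal ring and small bore, so this is the small bearing.
- **(444,179):** the large bearing.
- **(244,174):** the grey-white steel sprocket.
- **(240,235):** the ring nut.

Next I'll measure positions.

```bash
cat > h.py <<'E'
import numpy as np, cv2
from rig import read_state, optics
def rays(f,uv):
    F=200/np.tan(np.radians(f['vfov'])/2)
    K=np.array([[F,0,f['cx']],[0,F,f['cy']],[0,0,1.]])
    p=cv2.undistortPoints(np.float64(uv).reshape(-1,1,2),K,np.float64([f['k1'],0,0,0,0])).reshape(-1,2)
    d=np.c_[p,np.ones(len(p))]@np.array(f['rotation']).T
    return np.array(f['origin']),d/np.linalg.norm(d,axis=1)[:,None]
def plane(f,uv,z):
    o,d=rays(f,uv); return o+d*((z-o[2])/d[:,2])[:,None]
def tri(fa,a,fb,b):
    oa,da=rays(fa,[a]);ob,db=rays(fb,[b]);A=np.zeros((3,3));r=np.zeros(3)
    for o,d in((oa,da[0]),(ob,db[0])):
        M=np.eye(3)-np.outer(d,d);A+=M;r+=M@o
    x=np.linalg.solve(A,r);return x,np.linalg.norm(np.cross(x-oa,da[0]))*2
def proj(f,X):
    F=200/np.tan(np.radians(f['vfov'])/2)
    p=(np.atleast_2d(X)-f['origin'])@np.array(f['rotation']);s=p[:,:2]/p[:,2:]
    return s*(1+f['k1']*(s**2).sum(1,keepdims=True))*F+[f['cx'],f['cy']]
E
python3 - <<'E'
from h import *
T=optics.grab_frame('top');S=optics.grab_frame('side')
g=cv2.cvtColor(T['color'],6);s=cv2.cvtColor(S['color'],6)
def row(n,a): print(n,a.tolist())
row('spr',g[174,225:262]);row('spr0',g[166,225:262]);row('nut',g[235,226:256]);row('nutv',g[222:250,240]);row('brg',g[179,428:460]);row('spc',g[239,445:472]);row('stand',g[179,330:378])
row('Sspr',s[244,250:290]);row('Snut',s[260,300:340]);row('Sbrg',s[166,328:354]);row('Sspc',s[160:184,381]);row('Sspc',s[169,370:394]);row('Sstandv',s[180:212,305])
E
```

```text
spr [38, 41, 47, 41, 38, 34, 46, 88, 144, 168, 158, 145, 156, 181, 178, 143, 81, 34, 34, 36, 33, 51, 107, 154, 178, 173, 165, 172, 182, 179, 173, 187, 199, 201, 200, 199, 199]
spr0 [39, 44, 40, 40, 43, 44, 44, 35, 44, 65, 96, 124, 154, 177, 176, 173, 181, 188, 190, 192, 186, 177, 163, 168, 182, 187, 174, 159, 164, 185, 196, 200, 204, 212, 215, 213, 214]
nut [38, 41, 43, 42, 69, 92, 110, 128, 126, 106, 66, 34, 30, 42, 35, 32, 45, 72, 108, 126, 124, 112, 87, 54, 42, 88, 157, 198, 203, 191]
nutv [50, 47, 47, 60, 84, 109, 115, 121, 104, 70, 36, 35, 33, 35, 35, 41, 75, 110, 130, 126, 116, 99, 63, 40, 37, 37, 44, 35]
brg [215, 212, 207, 187, 152, 106, 114, 155, 156, 117, 103, 136, 135, 95, 47, 31, 24, 42, 72, 117, 156, 154, 111, 102, 132, 127, 85, 48, 32, 34, 34, 36]
spc [35, 36, 35, 35, 46, 70, 112, 168, 193, 173, 113, 55, 35, 29, 39, 55, 87, 150, 199, 195, 136, 61, 40, 44, 45, 43, 46]
stand [217, 217, 212, 192, 156, 132, 123, 126, 148, 161, 170, 168, 169, 169, 168, 166, 168, 165, 151, 127, 97, 82, 76, 77, 90, 110, 137, 157, 165, 167, 167, 165, 166, 165, 165, 164, 165, 165, 166, 165, 164,
[... 204 characters left out ...]
, 200, 216, 204, 219]
Snut [84, 84, 81, 84, 81, 80, 80, 84, 83, 85, 83, 106, 142, 126, 122, 121, 72, 69, 73, 74, 71, 71, 69, 75, 132, 114, 122, 115, 67, 75, 75, 79, 78, 75, 76, 74, 76, 76, 78, 81]
Sbrg [70, 69, 75, 54, 83, 176, 209, 81, 79, 72, 111, 84, 89, 114, 99, 73, 99, 184, 96, 62, 72, 67, 63, 67, 72, 73]
Sspc [63, 63, 62, 64, 68, 68, 65, 49, 205, 122, 84, 214, 123, 102, 107, 112, 71, 61, 62, 86, 200, 198, 235, 240]
Sspc [63, 63, 71, 70, 66, 65, 83, 175, 210, 127, 117, 122, 126, 153, 192, 124, 53, 65, 66, 68, 61, 67, 65, 63]
Sstandv [237, 241, 221, 216, 222, 194, 233, 249, 253, 228, 90, 168, 173, 174, 174, 175, 170, 175, 176, 174, 173, 183, 172, 97, 85, 81, 179, 254, 253, 184, 236, 235]
```

```bash
cat > meas.py <<'E'
from h import *
from scipy.optimize import least_squares
def blob(g,c,w,lo,hi,fill=True):
    u,v=c;W=g[v-w:v+w+1,u-w:u+w+1];W=cv2.resize(W,None,fx=8,fy=8,interpolation=cv2.INTER_CUBIC)
    m=((W>lo)&(W<hi)).astype(np.uint8)
    cs,_=cv2.findContours(m,cv2.RETR_EXTERNAL,cv2.CHAIN_APPROX_NONE)
    k=max(cs,key=cv2.contourArea).reshape(-1,2).astype(float)
    return (k+.5)/8-.5+[u-w,v-w]
def circ(f,px,z,sel=None):
    P=plane(f,px,z)[:,:2]
    r=least_squares(lambda q:np.hypot(*(P-q[:2]).T)-q[2],[*P.mean(0),.02],loss='soft_l1',f_scale=.001).x
    return r
E
python3 - <<'E'
from meas import *
T=optics.grab_frame('top');S=optics.grab_frame('side');np.set_printoptions(precision=4,suppress=True)
g=cv2.cvtColor(T['color'],6);s=cv2.cvtColor(S['color'],6)
J={'spr':((244,174),15,100,300,.010),'nut':((240,235),12,78,300,.012),'brg':((444,179),13,72,300,.014),'spc':((458,239),11,95,300,.018),'stand':((353,179),24,0,183,.012)}
J['brg']=((445,179),13,78,300,.014)
C={}
for n,(c,w,lo,hi,h) in J.items():
    px=blob(g,c,w,lo,hi)
    if n=='spr': px=px[(px[:,0]<c[0]+2)&(px[:,0]>c[0]-14.5)]
    if n=='brg': px=px[(px[:,0]>c[0]-3)&(px[:,0]<c[0]+12.5)]
    r=circ(T,px,h); C[n]=(r,h); print(n,r, 'px',px.min(0),px.max(0),'side proj',proj(S,[[r[0],r[1],h],[r[0],r[1],0]]).round(1).tolist())
K={'spr':((269,243),7,-1,120),'nut':((318,259),11,100,300),'brg':((339,166),10,140,300),'spc':((381,170),7,145,300)}
for n,(c,w,lo,hi) in K.items():
    px=blob(s,c,w,lo,hi); ctr=(px.min(0)+px.max(0))/2
    a=proj(T,[[*C[n][0][:2],C[n][1]]])[0]; X,gap=tri(T,a,S,ctr); print(n,'side',ctr,'ext',px.max(0)-px.min(0),'tri',X,'gap',gap)
# axle tip
tp=np.argwhere(s[170:192,306:324]<130);print('tip top rows',tp[:6].tolist())
print(s[178:206,306:322])
print(g[168:192,342:366])
E
```

```text
spr [0.62   0.2637 0.0316] px [231.5625 161.5625] [245.9375 186.0625] side proj [[269.7, 243.2], [270.0, 246.0]]
nut [0.4651 0.2729 0.0217] px [230.3125 225.3125] [248.1875 243.8125] side proj [[320.2, 258.1], [320.2, 261.6]]
brg [ 0.5971 -0.2406  0.0277] px [442.0625 168.0625] [454.0625 189.4375] side proj [[339.2, 165.1], [339.2, 168.5]]
spc [ 0.4449 -0.2635  0.0181] px [450.6875 231.1875] [465.4375 246.0625] side proj [[381.2, 168.8], [380.8, 173.2]]
stand [ 0.6009 -0.0117  0.0504] px [332.6875 159.6875] [373.1875 198.5625] side proj [[314.3, 195.7], [314.3, 198.9]]
spr side [268.75 244.  ] ext [7.125 4.625] tri [0.6218 0.2646 0.007 ] gap 0.001995274720712217
nut side [319.625 259.375] ext [17.625 11.125] tri [0.466  0.2738 0.008 ] gap 0.0009494826408435975
brg side [339.  172.5] ext [20.875  7.875] tri [ 0.6045 -0.2546 -0.0248] gap 0.004316611452259025
spc side [380.875  169.6875] ext [8.875 4.25 ] tri [ 0.4458 -0.2651  0.0134] gap 0.0008963561573603461
tip top rows [[2, 13], [3, 13], [3, 14], [3, 15], [3, 16], [4, 12]]
[[237 232 227 218 226 237 238 247 252 150  90 136 122 142 11
[... 3541 characters left out ...]
68 167 169 171 170 169 170 168 169 168 170 168 170 167 168 169 168
  167 167 165 164 168 166]
 [168 167 169 167 170 168 170 170 168 167 167 168 169 169 169 167 166 166
  167 167 167 166 166 166]
 [169 170 168 169 168 168 170 168 167 167 168 168 168 168 167 171 167 166
  167 170 166 166 164 164]
 [165 168 169 169 168 168 168 170 168 168 170 168 168 166 169 168 170 168
  168 168 168 167 164 165]
 [169 168 170 169 170 167 169 168 168 169 169 169 170 168 168 167 169 169
  168 167 165 165 166 166]
 [168 167 167 168 166 167 169 169 170 169 171 169 169 169 167 169 168 169
  166 164 158 159 164 165]
 [167 170 165 168 168 165 169 167 171 171 168 169 171 170 168 169 170 168
  165 153 142 147 160 164]]
```

Run:
```python
from meas import *
T=optics.grab_frame('top');S=optics.grab_frame('side');np.set_printoptions(precision=4,suppress=True)
g=cv2.cvtColor(T['color'],6);s=cv2.cvtColor(S['color'],6)
def fix(f,px,z,R,c):
    P=plane(f,px,z)[:,:2]
    return least_squares(lambda q:np.hypot(*(P-q).T)-R,c,loss='soft_l1',f_scale=.001).x
for lo in(70,85,100):
    px=blob(g,(445,179),13,lo,300); px=px[(px[:,0]>443)&(px[:,0]<457)]
    print('brg',lo,fix(T,px,.014,.025,[.6,-.24]))
px=blob(g,(444,179),5,-1,85);print('bore',px.min(0),px.max(0),plane(T,[(px.min(0)+px.max(0))/2],.012))
px=blob(g,(353,179),24,0,190); print('stand all',circ(T,px,.012))
p=px[px[:,1]<180];print('stand far half',fix(T,p,.012,.05,[.6,-.01]))
p=px[px[:,1]<176];print('stand far',fix(T,p,.012,.05,[.6,-.01]))
m=blob(s,(314,194),17,135,182);print('S',m.min(0),m.max(0),fix(S,m[(m[:,1]>193)],.012,.05,[.6,-.01]),circ(S,m[m[:,1]>193],.012))
for X in([.601,-.012,.012],[.601,-.012,.062]): print(proj(T,X),proj(S,X))
px=blob(g,(240,235),12,80,300);P=plane(T,px,.012)[:,:2]-[.4651,.2729];a=np.degrees(np.arctan2(P[:,1],P[:,0]))%90;r=np.hypot(*P.T)
for k in range(0,90,10):print(k,r[(a>=k)&(a<k+10)].mean().round(4),end=' ')
X,gp=tri(T,(354.5,172),S,(313.6,183));print('tip',X,gp)
```

```text
brg 70 [ 0.5966 -0.2442]
brg 85 [ 0.5966 -0.2434]
brg 100 [ 0.5966 -0.2426]
bore [441.1875 176.0625] [446.3125 181.5625] [[ 0.5974 -0.2426  0.012 ]]
stand all [ 0.6008 -0.0125  0.0517]
stand far half [ 0.6029 -0.0129]
stand far [ 0.6029 -0.0134]
S [297.9375 182.4375] [329.1875 207.3125] [0.5971 0.0048] [0.5973 0.0045 0.0503]
[[352.8561 178.9768]] [[314.2676 195.6769]]
[[354.9363 173.9121]] [[314.1436 182.3388]]
0 0.0216 10 0.0222 20 0.0226 30 0.0201 40 0.0182 50 0.019 60 0.0217 70 0.0225 80 0.0216 tip [ 0.6047 -0.0119  0.0594] 0.003538284038593344
```

```bash
python3 -m crank '[[10,8,0,0,0,-0.1,1],[15,12,0,0,0,-0.2,1],[18,16,0,0,0,-0.295,1],[21,20,0,0,0,-0.295,1],[24,24,0,0,0,-0.295,1],[27,27,0,0,0,-0.295,1],[30,30,0,0,0,-0.295,1],[30,30,0,0,0,-0.295,1]]'
```

```text
t: 1.07
tcp_pos: [0.4273, -0.3872, 0.239]
orientation: [[1.0, -0.0, 0.0], [-0.0, -1.0, -0.0], [0.0, 0.0, -1.0]]
force: [0.9, -0.3, 0.4]
width: 1.002
finger_force: 0.0
```

```bash
A='x'; python3 -m crank '[[19.3,65.1,0,0,0,0,1],[19.3,65.1,0,0,0,0,1],[19.3,65.1,0,0,0,0,1],[19.3,65.1,0,0,0,0,1],[19.3,65.1,0,0,0,0,1],[19.3,65.1,0,0,0,0,1],[19.3,65.1,0,0,0,0,1],[19.3,65.1,0,0,0,0,1]]' | head -2
python3 - <<'E'
from rig import read_state
p=read_state()['tcp_pos'];print((100*(__import__('numpy').array([.620,.2637,.1])-p)).round(2))
E
```

```text
t: 1.73
tcp_pos: [0.5211, -0.0673, 0.2391]
[  9.89  33.1  -13.91]
```

```bash
python3 -m crank '[[9.9,33.1,0,0,0,0,1],[9.9,33.1,0,0,0,0,1],[9.9,33.1,0,0,0,0,1],[9.9,33.1,0,0,0,0,1],[9.9,33.1,0,0,0,0,1],[9.9,33.1,0,0,0,0,1],[9.9,33.1,0,0,0,0,1],[9.9,33.1,0,0,0,0,1]]' | head -2;  python3 -m crank '[[0,0,-4,0,0,0,1],[0,0,-8,0,0,0,1],[0,0,-12,0,0,0,1],[0,0,-15,0,0,0,1],[0,0,-18,0,0,0,1],[0,0,-18,0,0,0,1],[0,0,-18,0,0,0,1]]' | head -5
python3 - <<'E'
from rig import optics;import cv2,numpy as np
t=optics.grab_frame('top')['color'];s=optics.grab_frame('side')['color']
c=lambda im,u,v:cv2.resize(im[v-40:v+40,u-40:u+40],(400,400),interpolation=2)
cv2.imwrite('pics/g1.png',np.hstack([c(t,244,174),c(s,268,235)]))
E
```

```text
t: 2.4
tcp_pos: [0.6167, 0.2521, 0.2388]
t: 2.98
tcp_pos: [0.6154, 0.2497, 0.0577]
orientation: [[1.0, -0.0, -0.003], [-0.0, -1.0, -0.001], [-0.003, 0.001, -1.0]]
force: [-0.1, 0.7, 1.0]
width: 0.998
```

View pics/g1.png

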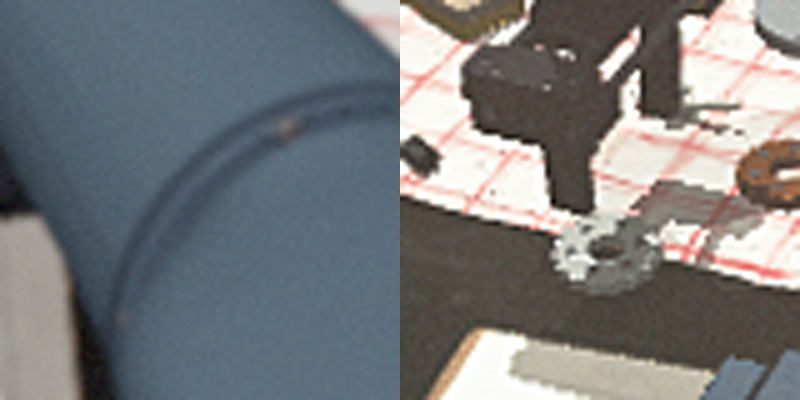

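```bash
python3 -m crank '[[0.46,1.4,0,0,0,0,1],[0.46,1.4,0,0,0,0,1],[0.46,1.4,-2,0,0,0,1],[0.46,1.4,-4,0,0,0,1],[0.46,1.4,-5.4,0,0,0,1],[0.46,1.4,-5.4,0,0,0,1],[0.46,1.4,-5.4,0,0,0,1]]'|head -4; python3 -m crank '[[0,0,0,0,0,0,0.6],[0,0,0,0,0,0,0.5],[0,0,0,0,0,0,0.5],[0,0,0,0,0,0,0.5],[0,0,0,0,0,0,0.5],[0,0,0,0,0,0,0.5]]' 25
```

```text
t: 3.67
tcp_pos: [0.621, 0.264, 0.0051]
orientation: [[1.0, -0.0, -0.0], [-0.0, -1.0, -0.0], [-0.0, 0.0, -1.0]]
force: [0.7, -0.2, 0.4]
t: 4.17
tcp_pos: [0.6225, 0.2616, 0.0065]
orientation: [[1.0, -0.001, 0.002], [-0.001, -1.0, -0.003], [0.002, 0.003, -1.0]]
force: [-2.4, -10.6, 19.7]
width: 0.573
finger_force: 23.6
```

Run:
```python
from rig import optics,read_state;import cv2,numpy as np
s=optics.grab_frame('side')['color'];print(read_state()['width'],read_state()['force'])
cv2.imwrite('pics/g2.png',cv2.resize(s[195:270,218:318],(800,600),interpolation=2))
```

```text
0.5327254660810379 [ -2.0922084  -12.33374374  20.06352367]
```

View pics/g2.png

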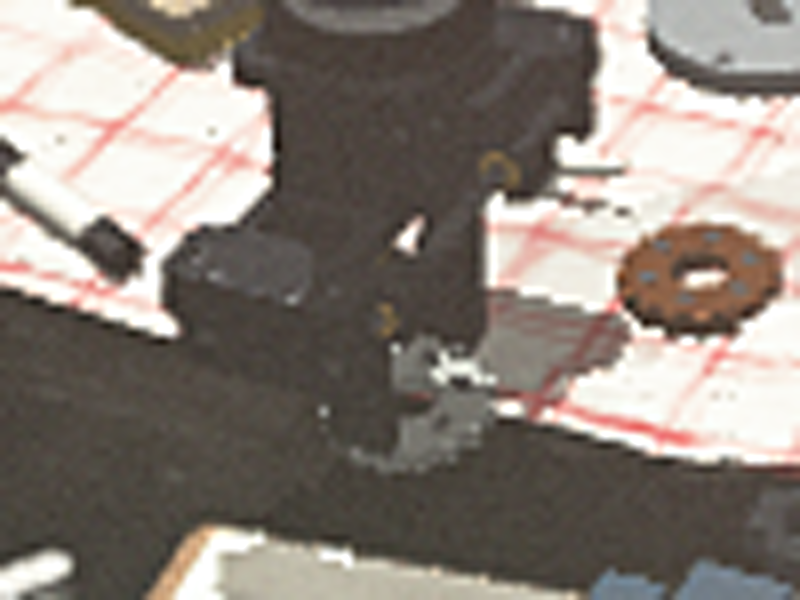

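```bash
python3 -m crank '[[0,0,0,0,0,0,0.7],[0,0,0,0,0,0,0.9],[0,0,0,0,0,0,1],[0,0,0,0,0,0,1],[0,0,0,0,0,0,1],[0,0,0,0,0,0,1]]'
python3 - <<'E'
from rig import optics,read_state;import cv2,numpy as np
s=optics.grab_frame('side')['color']
cv2.imwrite('pics/g3.png',cv2.resize(s[195:270,218:318],(800,600),interpolation=2))
E
```

```text
t: 4.72
tcp_pos: [0.6234, 0.2617, 0.0066]
orientation: [[1.0, -0.002, 0.003], [-0.002, -1.0, -0.002], [0.003, 0.002, -1.0]]
force: [0.3, -6.6, 10.8]
width: 0.965
finger_force: 5.3
```

View pics/g3.png

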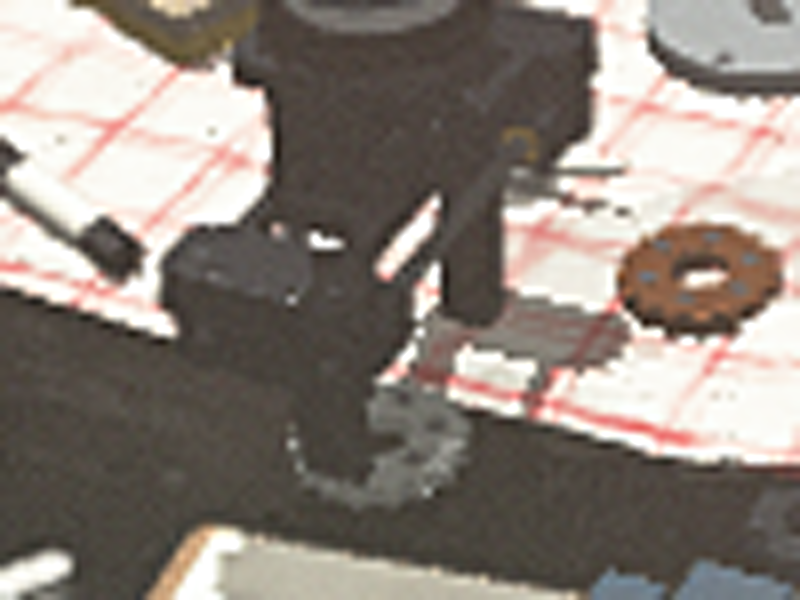

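```bash
python3 -m crank '[[0,0,2,0,0,0,1],[0,0,6,0,0,0,1],[0,-4,8,0,0,0,1],[0,-8,8,0,0,0,1],[0,-12,8,0,0,0,1],[0,-16,8,0,0,0,1],[0,-20,8,0,0,0,1],[0,-24,8,0,0,0,1]]'|head -2
python3 - <<'E'
from h import *
np.set_printoptions(precision=4,suppress=True)
T=optics.grab_frame('top');S=optics.grab_frame('side')
c=lambda im,u,v:cv2.resize(im[v-40:v+40,u-40:u+40],(400,400),interpolation=2)
cv2.imwrite('pics/g4.png',np.hstack([c(T['color'],244,174),c(S['color'],268,245)]))
for y in(-.0615,-.044,.044,.0615):print(y,proj(S,[[.6154+a,.2497+y,.058] for a in(-.009,.009)]).tolist())
E
```

```text
t: 5.43
tcp_pos: [0.6209, 0.0222, 0.0852]
-0.0615 [[285.24749535451366, 215.77125584180183], [279.5678177125006, 214.44214725148845]]
-0.044 [[282.52625703897627, 219.0243058778569], [276.7973829307391, 217.66445779059163]]
0.044 [[267.88658725780704, 236.5355629219705], [261.90117098798873, 235.00327126629114]]
0.0615 [[264.77112078819926, 240.2644465838012], [258.7328892028296, 238.69390709737627]]
```

View pics/g4.png

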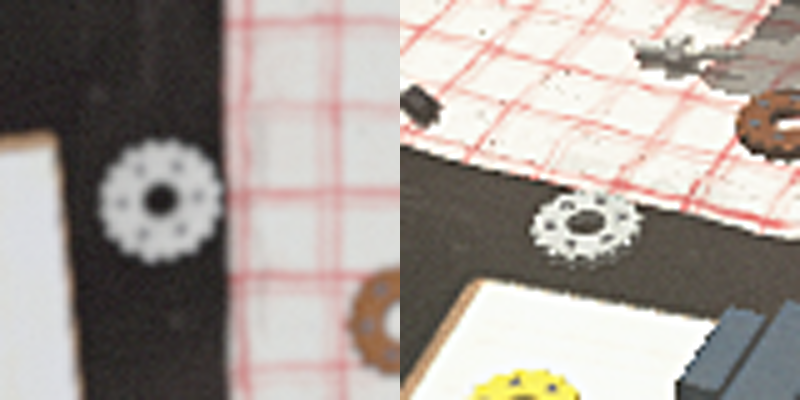

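The sprocket slid about 20 mm in +y and still lies flat at top (236,174). The fingertips rode up on its rim because they were too high. I'll re-measure it and grasp lower and more gently.

Run:
```python
from meas import *
np.set_printoptions(precision=4,suppress=True)
T=optics.grab_frame('top');S=optics.grab_frame('side')
g=cv2.cvtColor(T['color'],6);s=cv2.cvtColor(S['color'],6)
px=blob(g,(236,174),14,100,300);px=px[px[:,0]<247.5];r=circ(T,px,.01);print(r,px.min(0),px.max(0))
m=blob(s,(265,249),13,130,300);m=m[(m[:,1]>243)];print(m.min(0),m.max(0),circ(S,m,.01),circ(S,m,0))
p=read_state()['tcp_pos'];print(p,100*(r[:2]-p[:2]))
```

```text
[0.6211 0.2853 0.0313] [223.4375 161.5625] [247.4375 186.0625]
[253.5625 243.0625] [278.4375 256.6875] [0.62   0.2919 0.0299] [0.6266 0.2811 0.0303]
[0.6211 0.0223 0.0849] [ 0.0002 26.296 ]
```

```bash
python3 -m crank '[[0,4,0,0,0,0,1],[0,8,0,0,0,0,1],[0,12,0,0,0,0,1],[0,16,0,0,0,0,1],[0,20,0,0,0,0,1],[0,24,0,0,0,0,1],[0,26.6,0,0,0,0,1],[0,26.6,0,0,0,0,1]]'|head -2; python3 -m crank '[[0,0,-2,0,0,0,1],[0,0,-4,0,0,0,1],[0,0,-6,0,0,0,1],[0,0,-7,0,0,0,1],[0,0,-7,0,0,0,1],[0,0,-7,0,0,0,1]]'|head -4;python3 - <<'E'
from rig import optics,read_state;import cv2
s=optics.grab_frame('side')['color'];print(read_state()['tcp_pos'])
cv2.imwrite('pics/g5.png',cv2.resize(s[195:270,218:318],(800,600),interpolation=2))
E
```

```text
t: 6.3
tcp_pos: [0.6173, 0.3025, 0.0852]
t: 6.8
tcp_pos: [0.6205, 0.2909, 0.0147]
orientation: [[1.0, 0.001, -0.001], [0.001, -1.0, 0.0], [-0.001, -0.0, -1.0]]
force: [-0.0, 0.5, 0.6]
[0.62133023 0.29103412 0.01564598]
```

View pics/g5.png

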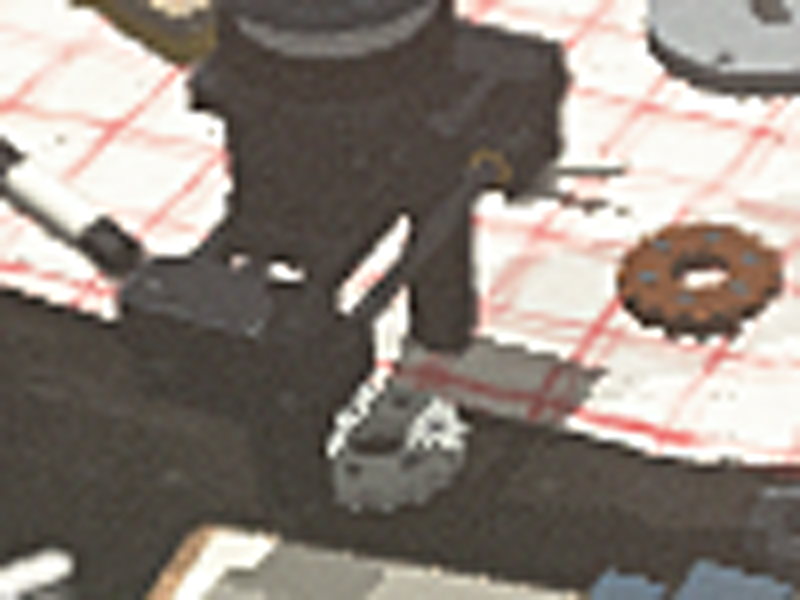

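Run:
```python
from h import *
np.set_printoptions(precision=1,suppress=True)
S=optics.grab_frame('side');s=S['color'];st=read_state();p=st['tcp_pos'];print(p,st['width'])
im=cv2.resize(s[205:265,225:305],(800,600),interpolation=2)
im=np.clip(255*(im/255.)**.5*1.2-30,0,255).astype(np.uint8)
for sg in(1,-1):
    q=proj(S,[p+[a,sg*b,0] for a,b in((-.009,.044),(.009,.044),(.009,.0615),(-.009,.0615))]);print(q)
    cv2.polylines(im,[((q-[225,205]+.5)*10).astype(np.int32)],True,(0,255,0),1)
cv2.imwrite('pics/g6.png',im)
```

```text
[0.6 0.3 0. ] 1.0012595592096076
[[259.5 257.4]
 [253.6 255.8]
 [250.3 259.7]
 [256.3 261.4]]
[[274.7 238.7]
 [269.  237.2]
 [271.8 233.8]
 [277.5 235.2]]
```

View pics/g6.png

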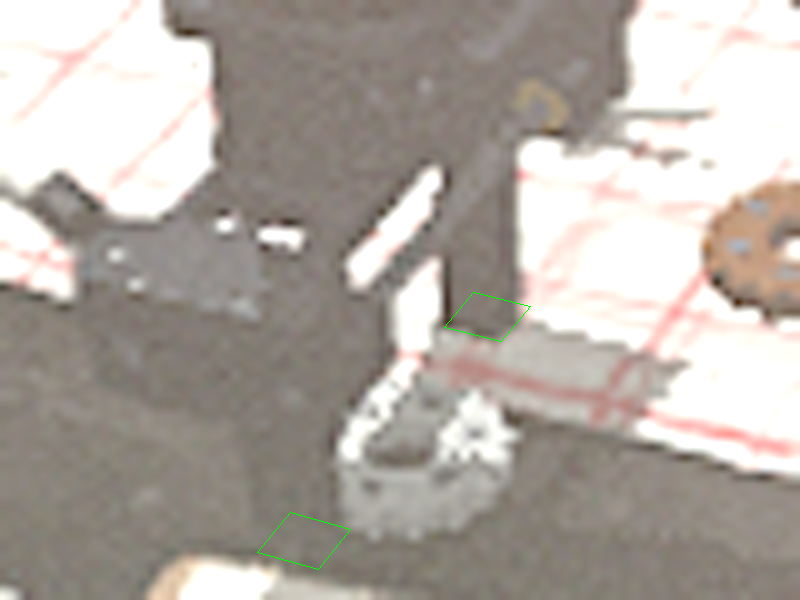

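```bash
python3 -m crank '[[0,-0.5,0,0,0,0,1],[0,-0.5,-0.6,0,0,0,1],[0,-0.5,-1.0,0,0,0,1],[0,-0.5,-1.4,0,0,0,1],[0,-0.5,-1.4,0,0,0,1],[0,-0.5,-1.4,0,0,0,1],[0,-0.5,-1.4,0,0,0,1]]' 8; python3 -m crank '[[0,0,0,0,0,0,0.9],[0,0,0,0,0,0,0.85],[0,0,0,0,0,0,0.8],[0,0,0,0,0,0,0.76],[0,0,0,0,0,0,0.76],[0,0,0,0,0,0,0.76]]'; python3 -m crank '[[0,0,0,0,0,0,0.72],[0,0,0,0,0,0,0.7],[0,0,0,0,0,0,0.68],[0,0,0,0,0,0,0.66],[0,0,0,0,0,0,0.66]]'
```

```text
t: 7.48
tcp_pos: [0.621, 0.2851, 0.0006]
orientation: [[1.0, -0.0, -0.0], [-0.0, -1.0, -0.0], [-0.0, 0.0, -1.0]]
force: [0.5, -0.5, 0.6]
width: 0.999
finger_force: 0.5
t: 7.98
tcp_pos: [0.6209, 0.2853, 0.0006]
orientation: [[1.0, -0.0, -0.0], [-0.0, -1.0, 0.0], [-0.0, -0.0, -1.0]]
force: [-0.2, 0.1, -0.2]
width: 0.763
finger_force: 0.0
t: 8.4
tcp_pos: [0.6209, 0.2853, 0.0007]
orientation: [[1.0, -0.0, -0.0], [-0.0, -1.0, 0.0], [-0.0, -0.0, -1.0]]
force: [-0.5, 0.9, -0.4]
width: 0.685
finger_force: 8.0
```

```bash
python3 -m crank '[[0,0,0,0,0,0,0.6],[0,0,0,0,0,0,0.6],[0,0,1,0,0,0,0.6],[0,0,3,0,0,0,0.6],[0,0,6,0,0,0,0.6],[0,0,10,0,0,0,0.6],[0,0,12,0,0,0,0.6],[0,0,12,0,0,0,0.6]]' 25; python3 -m crank '[[0,-4,0,0,0,0,0.6],[0,-8,0,0,0,0,0.6],[0,-12,0,0,0,0,0.6],[0,-16,0,0,0,0,0.6],[0,-20,0,0,0,0,0.6],[-1,-24,0,0,0,0,0.6],[-1.9,-27,0,0,0,0,0.6],[-1.9,-29.8,0,0,0,0,0.6]]'; python3 -m crank '[[0,0,0,0,0,0,0.6],[0,0,0,0,0,0,0.6],[0,0,0,0,0,0,0.6],[0,0,0,0,0,0,0.6]]';python3 - <<'E'
from h import *
S=optics.grab_frame('side');s=S['color'];st=read_state();p=st['tcp_pos'];print(p,st['width'],st['finger_force'])
print(proj(S,[[p[0],p[1],p[2]+.009],[.602,-.0125,.062]]))
cv2.imwrite('pics/g7.png',cv2.resize(s[140:215,264:364],(800,600),interpolation=2))
E
```

```text
t: 9.07
tcp_pos: [0.6244, 0.2866, 0.1273]
orientation: [[1.0, -0.001, 0.009], [-0.001, -1.0, 0.004], [0.009, -0.004, -1.0]]
force: [0.3, 0.8, -0.8]
width: 0.673
finger_force: 25.0
t: 9.73
tcp_pos: [0.5991, -0.0162, 0.1198]
orientation: [[1.0, -0.002, -0.004], [-0.002, -1.0, -0.001], [-0.004, 0.001, -1.0]]
force: [0.4, 0.6, -1.9]
width: 0.669
finger_force: 25.0
t: 10.07
tcp_pos: [0.6019, -0.0109, 0.1205]
orientation: [[1.0, 0.002, -0.0], [0.002, -1.0, 0.001], [-0.0, -0.001, -1.0]]
force: [-0.4, 0.3, -0.8]
width: 0.672
finger_force: 25.0
[ 0.60190865 -0.01088332  0.12054504] 0.671574192503272 24.999607326462865
[[313.56267019 163.5937432 ]
 [313.91510382 182.20840902]]
```

View pics/g7.png

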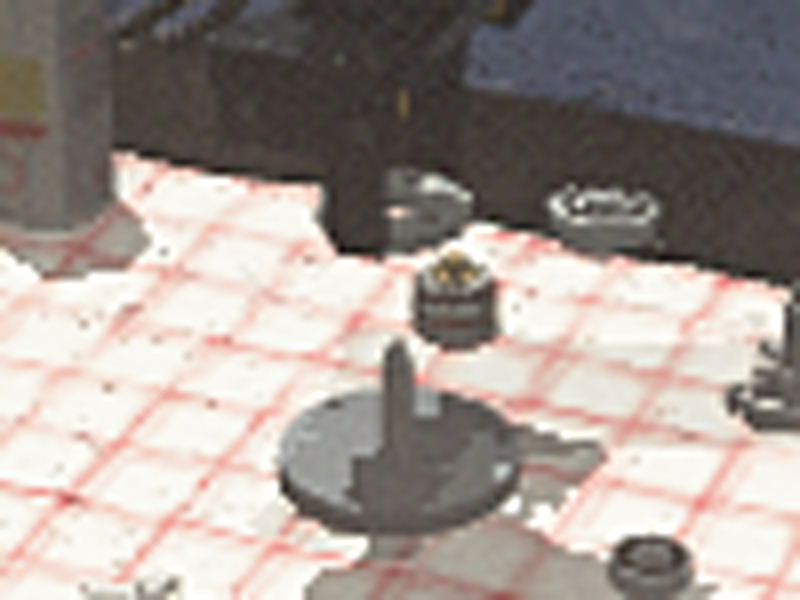

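```bash
python3 -m crank '[[0,-0.1,-2,0,0,0,0.6],[0,-0.1,-4,0,0,0,0.6],[0,-0.1,-5,0,0,0,0.6],[0,-0.1,-6,0,0,0,0.6],[0,-0.1,-7,0,0,0,0.6],[0,-0.1,-7.5,0,0,0,0.6],[0,-0.1,-7.5,0,0,0,0.6]]'; python3 -c "
from rig import read_state;s=read_state();print(s['tcp_pos'],s['force'],s['moment'])"
```

```text
t: 10.7
tcp_pos: [0.6014, -0.0136, 0.0447]
orientation: [[1.0, 0.0, -0.002], [0.0, -1.0, 0.0], [-0.002, -0.0, -1.0]]
force: [0.0, -0.1, -1.4]
width: 0.675
finger_force: 25.0
[ 0.6013977  -0.01359965  0.04471931] [ 0.03703856 -0.0615555  -1.35745611] [ 0.03012416  0.08029062 -0.04356888]
```

Threaded onto the axle with no contact force. I'll lower it to the foot and release.

```bash
python3 -m crank '[[0,0,-1,0,0,0,0.6],[0,0,-2,0,0,0,0.6],[0,0,-2.6,0,0,0,0.6],[0,0,-3.0,0,0,0,0.6],[0,0,-3.1,0,0,0,0.6],[0,0,-3.1,0,0,0,0.6]]'; python3 -m crank '[[0,0,0,0,0,0,0.75],[0,0,0,0,0,0,0.85],[0,0,0,0,0,0,0.85],[0,0,0,0,0,0,0.85],[0,0,3,0,0,0,0.85],[0,0,6,0,0,0,0.85],[0,0,10,0,0,0,1],[0,0,13,0,0,0,1]]'
```

```text
t: 11.2
tcp_pos: [0.6018, -0.0139, 0.0157]
orientation: [[1.0, -0.0, -0.001], [-0.0, -1.0, -0.001], [-0.001, 0.001, -1.0]]
force: [-5.0, 0.0, 11.6]
width: 0.671
finger_force: 25.0
t: 11.87
tcp_pos: [0.6025, -0.0138, 0.147]
orientation: [[1.0, -0.0, 0.001], [-0.0, -1.0, 0.0], [0.001, -0.0, -1.0]]
force: [1.2, -0.1, 0.6]
width: 0.977
finger_force: 0.0
```

```bash
python3 -m crank '[[-2,-3.2,0,0,0,0,1],[-4,-6.4,0,0,0,0,1],[-6,-9.6,0,0,0,0,1],[-8,-12.8,0,0,0,0,1],[-10,-16,0,0,0,0,1],[-12,-19.2,0,0,0,0,1],[-14,-22.4,0,0,0,0,1],[-15.8,-25,0,0,0,0,0.7]]'|head -2; python3 -m crank '[[0,0,0,0,0,0,0.7],[0,0,-3,0,0,0,0.7],[0,0,-6,0,0,0,0.7],[0,0,-9,0,0,0,0.7],[0,0,-9,0,0,0,0.7],[0,0,-9,0,0,0,0.7]]';python3 - <<'E'
from meas import *
np.set_printoptions(precision=4,suppress=True)
p=read_state()['tcp_pos'];S=optics.grab_frame('side');print(p,100*(np.array([.4449,-.2635,.003])-p))
s=S['color'];a=s[165:215,289:339];b=s[140:190,350:400]
cv2.imwrite('pics/g8.png',np.hstack([cv2.resize(k,(400,400),interpolation=2) for k in(a,b)]))
E
```

```text
t: 12.53
tcp_pos: [0.4423, -0.2664, 0.1447]
t: 13.03
tcp_pos: [0.4432, -0.263, 0.0539]
orientation: [[1.0, 0.0, -0.003], [0.0, -1.0, 0.002], [-0.003, -0.002, -1.0]]
force: [-0.2, -0.3, 0.7]
width: 0.699
finger_force: 0.0
[ 0.4432 -0.263   0.0539] [ 0.1731 -0.0455 -5.0927]
```

View pics/g8.png

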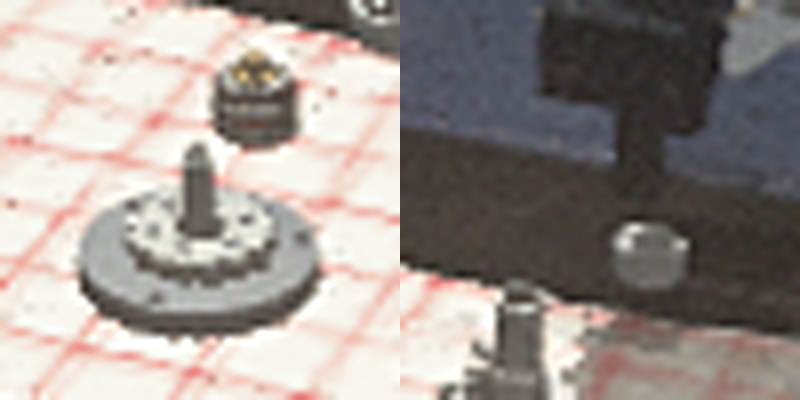

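The sprocket is seated flat on the foot. The gripper is above the spacer at about (381,171).

```bash
python3 -m crank '[[0.15,0,-2,0,0,0,0.7],[0.15,0,-4,0,0,0,0.7],[0.15,0,-5,0,0,0,0.7],[0.15,0,-5,0,0,0,0.7],[0.15,0,-5,0,0,0,0.55],[0.15,0,-5,0,0,0,0.45],[0.15,0,-5,0,0,0,0.4],[0.15,0,-5,0,0,0,0.36]]' 8; python3 -m crank '[[0,0,0,0,0,0,0.33],[0,0,0,0,0,0,0.3],[0,0,0,0,0,0,0.3],[0,0,0,0,0,0,0.3]]' 20;  python3 -m crank '[[0,0,1,0,0,0,0.3],[0,0,3,0,0,0,0.3],[0,0,6,0,0,0,0.3],[0,0,9,0,0,0,0.3],[0,0,12,0,0,0,0.3],[0,0,12,0,0,0,0.3]]'
```

```text
t: 13.75
tcp_pos: [0.4461, -0.2643, 0.0057]
orientation: [[1.0, -0.0, 0.001], [-0.0, -1.0, -0.001], [0.001, 0.001, -1.0]]
force: [-0.5, 0.4, -0.2]
width: 0.418
finger_force: 0.0
t: 14.08
tcp_pos: [0.4459, -0.2642, 0.0054]
orientation: [[1.0, -0.0, 0.001], [-0.0, -1.0, -0.001], [0.001, 0.001, -1.0]]
force: [-0.9, 0.9, 6.2]
width: 0.345
finger_force: 20.0
t: 14.58
tcp_pos: [0.4485, -0.2654, 0.1303]
orientation: [[1.0, -0.0, 0.008], [-0.0, -1.0, -0.004], [0.008, 0.004, -1.0]]
force: [0.8, -1.1, -1.3]
width: 0.34
finger_force: 20.0
```

```bash
python3 -m crank '[[2,3.2,0,0,0,0,0.3],[4,6.4,0,0,0,0,0.3],[6,9.6,0,0,0,0,0.3],[8,12.8,0,0,0,0,0.3],[10,16,0,0,0,0,0.3],[12,19.2,0,0,0,0,0.3],[14,22.4,0,0,0,0,0.3],[15.7,25.1,0,0,0,0,0.3]]'|head -2; python3 -m crank '[[0,0,0,0,0,0,0.3],[0,0,0,0,0,0,0.3],[0,0,0,0,0,0,0.3],[0,0,0,0,0,0,0.3]]'
python3 - <<'E'
from h import *
np.set_printoptions(precision=4,suppress=True)
p=read_state()['tcp_pos'];S=optics.grab_frame('side');print(p,100*(np.array([.603,-.0132,.08])-p))
print(proj(S,[[p[0]-.001,p[1],p[2]+.0135],[p[0]-.001,p[1],p[2]-.0045]]))
cv2.imwrite('pics/g9.png',cv2.resize(S['color'][145:205,274:354],(800,600),interpolation=2))
E
```

```text
t: 15.25
tcp_pos: [0.6031, -0.0098, 0.1246]
t: 15.58
tcp_pos: [0.6016, -0.0149, 0.1244]
orientation: [[1.0, -0.002, -0.001], [-0.002, -1.0, -0.001], [-0.001, 0.001, -1.0]]
force: [0.1, -0.3, -0.3]
width: 0.342
finger_force: 20.0
[ 0.6016 -0.0149  0.1244] [ 0.1449  0.1664 -4.4396]
[[314.4384 160.7265]
 [314.4817 165.8724]]
```

View pics/g9.png

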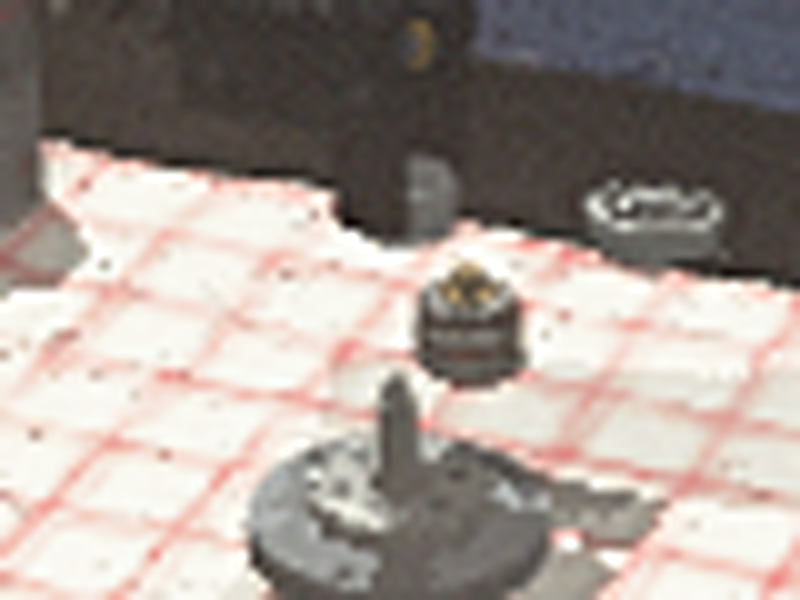

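The spacer is held upright just behind the axle tip at (313.8,183). I'll lower it.

```bash
python3 -m crank '[[0.15,0.15,-2,0,0,0,0.3],[0.15,0.15,-4,0,0,0,0.3],[0.15,0.15,-5,0,0,0,0.3],[0.15,0.15,-6,0,0,0,0.3],[0.15,0.15,-7,0,0,0,0.3],[0.15,0.15,-7.5,0,0,0,0.3],[0.15,0.15,-7.5,0,0,0,0.3]]';python3 -m crank '[[0,0,-0.6,0,0,0,0.3],[0,0,-1.2,0,0,0,0.3],[0,0,-1.7,0,0,0,0.3],[0,0,-2.0,0,0,0,0.3],[0,0,-2.0,0,0,0,0.3],[0,0,-2.0,0,0,0,0.3]]'
```

```text
t: 16.22
tcp_pos: [0.6033, -0.0116, 0.0487]
orientation: [[1.0, -0.0, -0.002], [-0.0, -1.0, -0.0], [-0.002, 0.0, -1.0]]
force: [-0.6, 0.2, -1.7]
width: 0.347
finger_force: 20.0
t: 16.72
tcp_pos: [0.6045, -0.0113, 0.0306]
orientation: [[1.0, -0.0, 0.001], [-0.0, -1.0, -0.0], [0.001, 0.0, -1.0]]
force: [-2.1, 0.5, 7.6]
width: 0.345
finger_force: 20.0
```

```bash
python3 -m crank '[[0,0,0,0,0,0,0.45],[0,0,0,0,0,0,0.55],[0,0,0,0,0,0,0.6],[0,0,0,0,0,0,0.6],[0,0,3,0,0,0,0.6],[0,0,6,0,0,0,0.6],[0,0,10,0,0,0,0.8],[0,0,12,0,0,0,1]]'; python3 -m crank '[[-0.1,-3,0,0,0,0,1],[-0.2,-6,0,0,0,0,1],[-0.3,-9,0,0,0,0,1],[-0.4,-12,0,0,0,0,1],[-0.5,-15,0,0,0,0,1],[-0.6,-18,0,0,0,0,1],[-0.7,-21,0,0,0,0,1],[-0.7,-23.1,0,0,0,0,1]]'|head -2; python3 -m crank '[[0,0,0,0,0,0,1],[0,0,-3,0,0,0,1],[0,0,-6,0,0,0,1],[0,0,-9,0,0,0,1],[0,0,-9,0,0,0,1],[0,0,-9,0,0,0,1]]';python3 - <<'E'
from h import *
np.set_printoptions(precision=4,suppress=True)
p=read_state()['tcp_pos'];S=optics.grab_frame('side');print(p,100*(np.array([.597,-.243,.002])-p))
s=S['color'];a=s[165:215,289:339];b=s[130:180,315:365]
cv2.imwrite('pics/g10.png',np.hstack([cv2.resize(k,(400,400),interpolation=2) for k in(a,b)]))
E
```

```text
t: 17.38
tcp_pos: [0.6057, -0.0112, 0.1536]
orientation: [[1.0, -0.0, 0.004], [-0.0, -1.0, 0.0], [0.004, -0.0, -1.0]]
force: [0.8, -0.4, -0.7]
width: 0.727
finger_force: 0.0
t: 18.05
tcp_pos: [0.596, -0.2461, 0.1495]
t: 18.55
tcp_pos: [0.596, -0.2411, 0.0586]
orientation: [[1.0, 0.001, -0.003], [0.001, -1.0, 0.002], [-0.003, -0.002, -1.0]]
force: [0.2, 0.3, 0.5]
width: 1.001
finger_force: 0.0
[ 0.596  -0.2411  0.0586] [ 0.105  -0.1937 -5.6577]
```

View pics/g10.png

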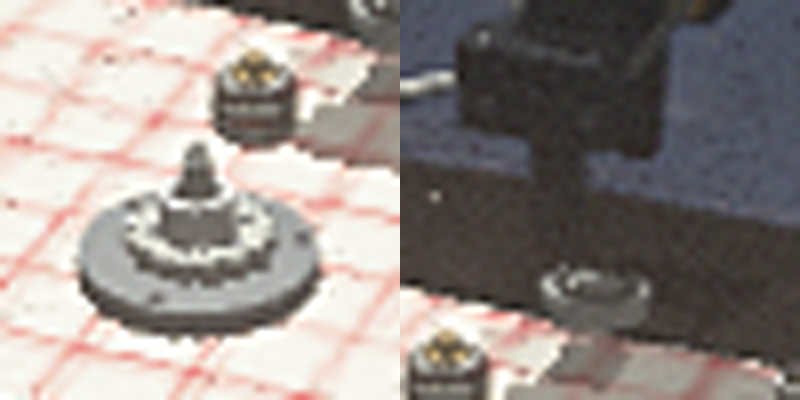

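The spacer is seated on the sprocket. The gripper is above the large bearing.

```bash
python3 -m crank '[[0.1,-0.2,-2,0,0,0,1],[0.1,-0.2,-4,0,0,0,1],[0.1,-0.2,-5.6,0,0,0,1],[0.1,-0.2,-5.6,0,0,0,1],[0.1,-0.2,-5.6,0,0,0,0.9],[0.1,-0.2,-5.6,0,0,0,0.8],[0.1,-0.2,-5.6,0,0,0,0.7],[0.1,-0.2,-5.6,0,0,0,0.62]]' 8; python3 -m crank '[[0,0,0,0,0,0,0.58],[0,0,0,0,0,0,0.55],[0,0,0,0,0,0,0.5],[0,0,0,0,0,0,0.5]]';python3 -m crank '[[0,0,0,0,0,0,0.5],[0,0,0,0,0,0,0.5],[0,0,0,0,0,0,0.5],[0,0,1,0,0,0,0.5],[0,0,4,0,0,0,0.5],[0,0,8,0,0,0,0.5],[0,0,12,0,0,0,0.5],[0,0,12,0,0,0,0.5]]' 25
```

```text
t: 19.27
tcp_pos: [0.5989, -0.2447, 0.005]
orientation: [[1.0, -0.0, 0.002], [-0.0, -1.0, -0.001], [0.002, 0.001, -1.0]]
force: [0.3, -0.2, 0.4]
width: 0.722
finger_force: 0.0
t: 19.6
tcp_pos: [0.5983, -0.2444, 0.0041]
orientation: [[1.0, -0.0, 0.001], [-0.0, -1.0, -0.0], [0.001, 0.0, -1.0]]
force: [-0.6, 0.5, 2.1]
width: 0.554
finger_force: 8.0
t: 20.27
tcp_pos: [0.6027, -0.246, 0.1322]
orientation: [[1.0, -0.001, 0.012], [-0.001, -1.0, -0.004], [0.012, 0.004, -1.0]]
force: [2.1, -0.6, -0.3]
width: 0.538
finger_force: 24.9
```

```bash
python3 -m crank '[[0.1,3,0,0,0,0,0.5],[0.1,6,0,0,0,0,0.5],[0.2,9,0,0,0,0,0.5],[0.3,12,0,0,0,0,0.5],[0.4,15,0,0,0,0,0.5],[0.5,18,0,0,0,0,0.5],[0.5,21,0,0,0,0,0.5],[0.5,23.1,0,0,0,0,0.5]]'|head -2; python3 -m crank '[[0,0,0,0,0,0,0.5],[0,0,0,0,0,0,0.5],[0,0,0,0,0,0,0.5],[0,0,0,0,0,0,0.5],[0,0,0,0,0,0,0.5]]'
python3 - <<'E'
from h import *
np.set_printoptions(precision=4,suppress=True)
p=read_state()['tcp_pos'];S=optics.grab_frame('side');print(p,100*(np.array([.6035,-.013,.08])-p))
g=cv2.cvtColor(S['color'],6);c=proj(S,[p[0]-.0013,p[1],p[2]+.007])[0];print(c);v=int(c[1])
for r in(v-2,v,v+2):print(g[r,300:330])
E
```

```text
t: 20.93
tcp_pos: [0.6026, -0.0097, 0.1239]
t: 21.35
tcp_pos: [0.6029, -0.0152, 0.1237]
orientation: [[1.0, -0.003, -0.0], [-0.003, -1.0, -0.001], [-0.0, 0.001, -1.0]]
force: [0.4, -0.7, -1.3]
width: 0.542
finger_force: 24.9
[ 0.6029 -0.0152  0.1237] [ 0.0586  0.2207 -4.3651]
[314.1831 162.7012]
[72 72 69 71 67 65 57 63 59 58 59 61 59 53 59 62 59 48 61 57 58 60 66 66
 69 65 68 68 63 64]
[ 40  48  46  53  56  60  54  61  61  61  61  62  61  84 103  98  98 117
 101  42 110 215  59  66  69  63  66  67  63  66]
[226 237 226 211 223 229  41  58  61  62  61  67  56  61  57  53  54  63
  73  82 102  97  74  66  69  68  68  69  66  69]
```

```bash
python3 -m crank '[[0.05,0.15,-2,0,0,0,0.5],[0.05,0.15,-4,0,0,0,0.5],[0.05,0.15,-5,0,0,0,0.5],[0.05,0.15,-6,0,0,0,0.5],[0.05,0.15,-6.3,0,0,0,0.5],[0.05,0.15,-6.3,0,0,0,0.5]]';python3 -m crank '[[0,0,-0.5,0,0,0,0.5],[0,0,-1,0,0,0,0.5],[0,0,-1.4,0,0,0,0.5],[0,0,-1.6,0,0,0,0.5],[0,0,-1.6,0,0,0,0.5],[0,0,-1.6,0,0,0,0.5]]'
```

```text
t: 21.9
tcp_pos: [0.6032, -0.0121, 0.0602]
orientation: [[1.0, -0.001, -0.001], [-0.001, -1.0, -0.0], [-0.001, 0.0, -1.0]]
force: [0.1, -0.6, -0.5]
width: 0.54
finger_force: 24.9
t: 22.4
tcp_pos: [0.6044, -0.0123, 0.0463]
orientation: [[1.0, -0.001, 0.002], [-0.001, -1.0, -0.001], [0.002, 0.001, -1.0]]
force: [-2.5, -1.2, 10.7]
width: 0.54
finger_force: 25.0
```

```bash
python3 -m crank '[[0,0,0,0,0,0,0.6],[0,0,0,0,0,0,0.75],[0,0,0,0,0,0,0.8],[0,0,0,0,0,0,0.8],[0,0,3,0,0,0,0.8],[0,0,6,0,0,0,0.8],[0,0,9,0,0,0,0.8],[0,0,11,0,0,0,0.8]]'|head -2; python3 -m crank '[[-1.7,3.5,0,0,0,0,0.8],[-3.4,7,0,0,0,0,0.8],[-5.1,10.5,0,0,0,0,0.8],[-6.8,14,0,0,0,0,0.8],[-8.5,17.5,0,0,0,0,0.8],[-10.2,21,0,0,0,0,0.8],[-12,24.5,0,0,0,0,0.8],[-13.9,28.5,0,0,0,0,0.8]]'|head -2; python3 -m crank '[[0,0,0,0,0,0,0.8],[0,0,-3,0,0,0,0.8],[0,0,-6,0,0,0,0.8],[0,0,-9,0,0,0,0.8],[0,0,-9,0,0,0,0.8],[0,0,-9,0,0,0,0.8]]';python3 - <<'E'
from h import *
np.set_printoptions(precision=4,suppress=True)
p=read_state()['tcp_pos'];S=optics.grab_frame('side');print(p,100*(np.array([.4651,.2729,.002])-p))
s=S['color'];a=s[165:215,289:339];b=s[220:280,290:350]
cv2.imwrite('pics/g11.png',np.hstack([cv2.resize(k,(400,400),interpolation=2) for k in(a,b)]))
E
```

```text
t: 23.07
tcp_pos: [0.6044, -0.0117, 0.1573]
t: 23.73
tcp_pos: [0.4646, 0.2717, 0.1547]
t: 24.23
tcp_pos: [0.4647, 0.2701, 0.0639]
orientation: [[1.0, 0.0, -0.003], [0.0, -1.0, -0.002], [-0.003, 0.002, -1.0]]
force: [-0.8, 0.3, 0.7]
width: 0.8
finger_force: 0.0
[0.4647 0.2701 0.0639] [ 0.0434  0.2815 -6.1884]
```

View pics/g11.png

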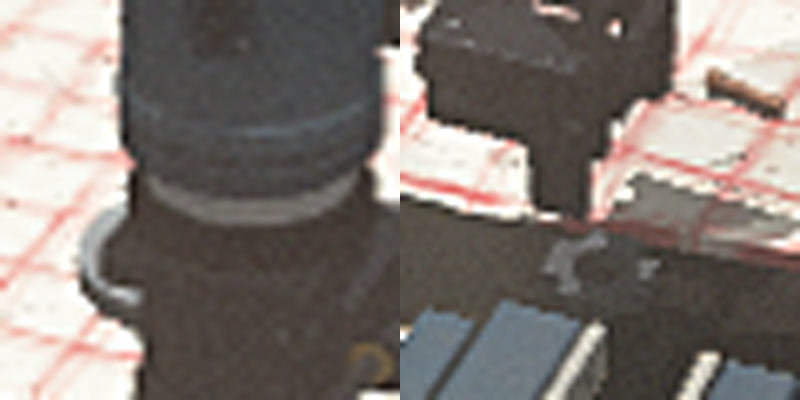

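Closing along y would put the gripper's body too near the vise, so I'll turn the tool 90° first.

```bash
python3 -c "
from rig import read_state;print(read_state()['joint_positions'].round(2))"; python3 -m crank '[[0,0,4,0,0,0,0.8],[0,0,6,0,0,0,0.8],[0,0,6,0,0,0.12,0.8],[0,0,6,0,0,0.12,0.8],[0,0,6,0,0,0.12,0.8]]'|head -3;  python3 -c "
from rig import read_state;print(read_state()['joint_positions'].round(2))"
```

```text
[-0.43  0.62 -0.23  1.93  0.23  0.62 -2.38]
t: 24.7
tcp_pos: [0.4665, 0.271, 0.1264]
orientation: [[0.993, 0.116, 0.002], [0.116, -0.993, 0.001], [0.002, -0.001, -1.0]]
[-0.38  0.52 -0.29  1.91  0.21  0.74 -2.25]
```

```bash
python3 -m crank '[[0,0,0,0,0,0.12,0.8],[0,0,0,0,0,0.24,0.8],[0,0,0,0,0,0.36,0.8],[0,0,0,0,0,0.48,0.8],[0,0,0,0,0,0.6,0.8],[0,0,0,0,0,0.72,0.8],[0,0,0,0,0,0.84,0.8],[0,0,0,0,0,0.96,0.8]]'|head -3; python3 -m crank '[[0,0,0,0,0,0.12,0.8],[0,0,0,0,0,0.24,0.8],[0,0,0,0,0,0.36,0.8],[0,0,0,0,0,0.48,0.8],[0,0,0,0,0,0.49,0.8],[0,0,0,0,0,0.49,0.8],[0,0,0,0,0,0.49,0.8]]'; python3 -c "
from rig import read_state;import numpy as np
s=read_state();print(s['joint_positions'].round(2),100*(np.array([.4651,.2729,.002])-s['tcp_pos']))"
```

```text
t: 25.37
tcp_pos: [0.4654, 0.2705, 0.1247]
orientation: [[0.469, 0.883, -0.0], [0.883, -0.469, -0.0], [-0.001, -0.0, -1.0]]
t: 25.95
tcp_pos: [0.4655, 0.2706, 0.1246]
orientation: [[0.006, 1.0, -0.0], [1.0, -0.006, -0.0], [-0.0, -0.0, -1.0]]
force: [0.1, -0.1, -0.2]
width: 0.799
finger_force: 0.0
[-0.12  0.59 -0.64  1.89  0.48  0.81 -1.02] [ -0.04482094   0.22753571 -12.26487371]
```

```bash
python3 -m crank '[[0,0.23,-3,0,0,0,0.8],[0,0.23,-6,0,0,0,0.8],[0,0.23,-9,0,0,0,0.8],[0,0.23,-11,0,0,0,0.8],[0,0.23,-12,0,0,0,0.8],[0,0.23,-12.2,0,0,0,0.8],[0,0.23,-12.2,0,0,0,0.8],[0,0.23,-12.2,0,0,0,0.7]]' 8;  python3 -m crank '[[0,0,0,0,0,0,0.6],[0,0,0,0,0,0,0.55],[0,0,0,0,0,0,0.5],[0,0,0,0,0,0,0.45],[0,0,0,0,0,0,0.4],[0,0,0,0,0,0,0.4]]'
```

```text
t: 26.62
tcp_pos: [0.4664, 0.2737, 0.0039]
orientation: [[0.002, 1.0, 0.002], [1.0, -0.002, 0.001], [0.001, 0.002, -1.0]]
force: [0.3, 0.9, -0.1]
width: 0.745
finger_force: 0.0
t: 27.12
tcp_pos: [0.4661, 0.2733, 0.0034]
orientation: [[0.001, 1.0, 0.001], [1.0, -0.001, 0.0], [0.0, 0.001, -1.0]]
force: [-0.4, -1.0, 6.5]
width: 0.485
finger_force: 7.9
```

```bash
python3 -m crank '[[0,0,0,0,0,0,0.4],[0,0,0,0,0,0,0.4],[0,0,1,0,0,0,0.4],[0,0,4,0,0,0,0.4],[0,0,8,0,0,0,0.4],[0,0,12,0,0,0,0.4],[0,0,15,0,0,0,0.4],[0,0,15,0,0,0,0.4]]' 25; python3 -m crank '[[1.7,-3.5,0,0,0,0,0.4],[3.4,-7,0,0,0,0,0.4],[5.1,-10.5,0,0,0,0,0.4],[6.8,-14,0,0,0,0,0.4],[8.5,-17.5,0,0,0,0,0.4],[10.2,-21,0,0,0,0,0.4],[12,-25,0,0,0,0,0.4],[13.7,-28.6,0,0,0,0,0.4]]'|head -2; python3 -m crank '[[0,0,0,0,0,0,0.4],[0,0,0,0,0,0,0.4],[0,0,0,0,0,0,0.4],[0,0,0,0,0,0,0.4],[0,0,0,0,0,0,0.4]]'
python3 - <<'E'
from h import *
np.set_printoptions(precision=4,suppress=True)
p=read_state()['tcp_pos'];S=optics.grab_frame('side');print(p,100*(np.array([.603,-.0123,.075])-p))
print(proj(S,[p[0],p[1],p[2]+.0085]))
cv2.imwrite('pics/g12.png',cv2.resize(S['color'][145:205,274:354],(800,600),interpolation=2))
E
```

```text
t: 27.78
tcp_pos: [0.4683, 0.2755, 0.1589]
orientation: [[0.001, 1.0, 0.008], [1.0, -0.001, 0.005], [0.005, 0.008, -1.0]]
force: [1.7, 0.8, -0.9]
width: 0.486
finger_force: 24.7
t: 28.45
tcp_pos: [0.6023, -0.0146, 0.1524]
t: 28.87
tcp_pos: [0.6019, -0.0107, 0.1528]
orientation: [[-0.002, 1.0, -0.0], [1.0, 0.002, 0.001], [0.001, -0.0, -1.0]]
force: [-0.6, -0.0, -1.7]
width: 0.477
finger_force: 24.7
[ 0.6019 -0.0107  0.1528] [ 0.113  -0.1583 -7.7755]
[[313.4648 154.4241]]
```

View pics/g12.png

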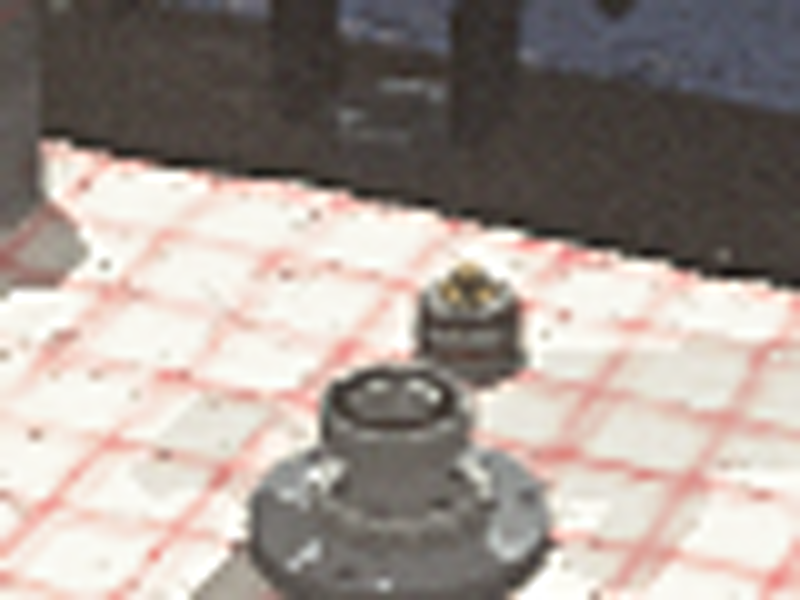

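The bearing is seated and the nut is held level above it. I'll lower the nut.

```bash
python3 -m crank '[[0.1,-0.1,-2,0,0,0,0.4],[0.1,-0.1,-4,0,0,0,0.4],[0.1,-0.1,-6,0,0,0,0.4],[0.1,-0.1,-7.5,0,0,0,0.4],[0.1,-0.1,-7.8,0,0,0,0.4],[0.1,-0.1,-7.8,0,0,0,0.4],[0.1,-0.1,-7.8,0,0,0,0.4]]';python3 -m crank '[[0,0,-0.5,0,0,0,0.4],[0,0,-1,0,0,0,0.4],[0,0,-1.4,0,0,0,0.4],[0,0,-1.7,0,0,0,0.4],[0,0,-1.7,0,0,0,0.4],[0,0,-1.7,0,0,0,0.4]]'
```

```text
t: 29.5
tcp_pos: [0.604, -0.0131, 0.0754]
orientation: [[0.0, 1.0, 0.001], [1.0, -0.0, 0.0], [0.0, 0.001, -1.0]]
force: [-0.1, 0.7, -1.6]
width: 0.48
finger_force: 24.7
t: 30.0
tcp_pos: [0.6044, -0.0136, 0.0598]
orientation: [[0.001, 1.0, 0.002], [1.0, -0.001, -0.001], [-0.001, 0.002, -1.0]]
force: [-5.2, -1.0, 15.7]
width: 0.48
finger_force: 25.0
```

```bash
python3 -m crank '[[0,0,0.1,0,0,0,0.47],[0,0,0.1,0,0,0,0.55],[0,0,0.1,0,0,0,0.65],[0,0,0.1,0,0,0,0.7],[0,0,3,0,0,0,0.7],[0,0,6,0,0,0,0.7],[0,0,9,0,0,0,0.7],[0,0,12,0,0,0,0.7]]'; python3 -m crank '[[-1,-4,0,0,0,0,0.7],[-2,-8,0,0,0,0,0.7],[-3,-12,0,0,0,0,0.7],[-4,-16,0,0,0,0,0.7],[-5,-20,0,0,0,0,0.7],[-6,-24,0,0,0,0,0.7],[-7,-28,0,0,0,0,0.7],[-7,-30,0,0,0,0,0.7]]'|head -2
python3 - <<'E'
from meas import *
S=optics.grab_frame('side');T=optics.grab_frame('top')
c=lambda im,u,v:cv2.resize(im[v-25:v+25,u-25:u+25],(400,400),interpolation=2)
cv2.imwrite('pics/g13.png',np.hstack([c(T['color'],354,177),c(S['color'],314,185)]))
for z in(.012,.022,.04,.054,.066):print(z,proj(T,[.602,-.0125,z]),proj(S,[.602,-.0125,z]))
E
```

```text
t: 30.67
tcp_pos: [0.6031, -0.0136, 0.1786]
orientation: [[0.001, 1.0, -0.001], [1.0, -0.001, 0.0], [0.0, -0.001, -1.0]]
force: [0.4, -0.5, -0.6]
width: 0.701
finger_force: 0.0
t: 31.33
tcp_pos: [0.5299, -0.3205, 0.177]
0.012 [[353.03868313 178.58960432]] [[314.04328653 195.54223539]]
0.022 [[353.4396521 177.6139845]] [[314.0179292  192.91600052]]
0.04 [[354.18221631 175.80712279]] [[313.97193484 188.13802446]]
0.054 [[354.77908366 174.35469892]] [[313.93584819 184.37617266]]
0.066 [[355.30476255 173.07544496]] [[313.90469792 181.11954581]]
```

View pics/g13.png

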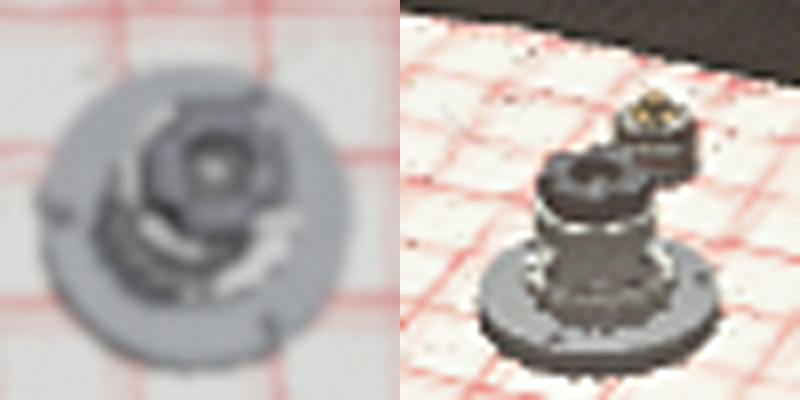

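The nut lies flat and concentric: top view (356,173) against a predicted (355.3,173.1), side view (313.4,181.5) against (313.9,181.1). The robot is clear, so I'll hand in.

```bash
python3 -m crank '[[0,0,0,0,0,0,0.7],[0,0,0,0,0,0,0.7],[0,0,0,0,0,0,0.7],[0,0,0,0,0,0,0.7]]'|head -2; python3 -c "
from rig import order;print(order.close_job())"
```

```text
t: 31.77
tcp_pos: [0.5341, -0.3118, 0.1778]
the job is handed in; nothing more can be done
None
```

The sprocket, spacer, large bearing and ring nut are stacked in that order on the axle, flat and concentric in the last pictures, and the job was handed in at about 32 s; close_job() returned no verdict.

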